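# Screw the paint jar shut, tilt the paint rack to its mark and hold it

### The arm

A 6-joint arm with a two-finger parallel gripper is mounted at the origin on the work surface. World frame = base frame: x ahead of the robot, y to its left, z up, the work surface at z = 0. Lengths are in m, angles in rad, forces in N, time in s.
With the tool pointing down it reaches from about 0.325 to 0.775 m from the base axis. Payload 9.3 kg.
Tool frame: the origin (TCP) lies midway between the tips of the shut fingers; the grasp point (between the pads) lies 19 mm behind it; y points along the fingers, x is the direction in which the jaws open and shut, and the axes are right-handed (so a half turn about y gives the same grasp; the last joint's range is limited). The gripper opens to 85 mm and grips with 20 to 120 N. Pads are 22 mm wide; open, the fingers measure 114 mm over their backs; the gripper's body (76 mm by 85 mm) begins 54 mm behind the grasp point. The pads swing forward as they close: fully open they stand 13 mm farther back than shut.
Start: joints at [1.13, 0.259, 0.021, 1.334, 0, 1.418], TCP at [0.156, 0.527, 0.231] pointing down, gripper open.
Joint ranges: [-3.04, 3.04], [-0.91, 1.82], [-1.04, 1.36], [-1.92, 1.95], [-1.52, 1.45], [-3.14, 3.14]. Speed limits (rad/s): [2.22, 2.22, 2.79, 3.14, 3.14, 3.14].

### API

Orientations are given as a unit quaternion [w, x, y, z].
In Python, from cell import ctrl gives the robot as it stands. The module is installed in compiled form; this text tells all that it offers.
- The arm moves only by the tool arm_command, never from a script. Its argument "deltas" is a list of rows, each a list of 2 entries, a list of its own where there are three numbers: the shift along the tool's x, y, z in units of 5 cm (1.0 is 5 cm), then the turn about the tool's y in units of 8 degrees (1.0 is 8 degrees). A call has 1 to 5 rows; each row shifts and turns the commanded pose from where the row before left it, along the tool's axes as they then stand; what a row does not reach is not made up. A row lasts 1/10 s, in which the tool goes at most 50 mm and 8.59 degrees, less where a joint would pass 70% of its speed; a pose out of reach is approached as far as the arm can. A call with a number of a shift or a turn outside -1 to 1 is refused whole. A call with a gripper value outside its range is refused whole. "fingers" is the closure, from 0 (fully open) to 1 (shut), set as the call begins (left out, the last holds). The fingers move at their own pace and stop on an object; "grip_force" is the grip in N (left out, the last holds). Time passes only in rows, so rows that do not move let the fingers close. It gives the time, the measured TCP pose, the force and the opening at its end, in the units of the state.
- ctrl.get_obs(): the state, without advancing time (a new reading comes with each control period).
- ctrl.get_image(name): name is "side" or "top" or "wrist"; returns a dict with "pixels" (384x512x3 uint8, red, green, blue), "intrinsics" (3x3 intrinsics, pixels), "D" ([k1, k2, p1, p2, k3] as OpenCV has them; the pictures are not rectified), "xyz" and "rotation" of the camera in the world; the wrist camera has in their place "mount" (4x4, takes a point from camera to tool coordinates, whose origin is the TCP and whose axes are the tool frame's). Camera axes: x right, y down, z forward; pixel columns grow to the right and rows downward; lengths in m; the calibration is good to about 2 mm. A picture is of the moment at which its call begins: read the wrist's pose just before it. There is no depth.
- ctrl.close_job(): hands the job in, once; it reports no verdict.
The state is a dict: "clock": time; "joint_pos": joint angles; "joint_velocities": joint speeds; "effort": joint torques, N m; "tool_pos": TCP position; "ee_rot": TCP orientation; "ft_force": force on the tool from outside, world axes, zero at the start; "torque": the same for the moment, N m; "opening": finger opening in m.
Only numpy, scipy, OpenCV 4.12 (cv2) and the standard library are available. Lean on these libraries where they do the work, as an engineer would, in place of code of your own. Each camera call takes 0.05 s, during which the arm holds its last target. There are 200 camera calls.

### The job

The paint rack has to go up to its sloping position: first screw the lid of the wide paint jar fully tight so that nothing can leak, then lift the rack by its bow handle until the wing-nut stud on its side is in line with the clip on the quadrant. Finish while still holding the rack there by the handle, keeping it still, because the wing nut is slack and I will tighten it while you hold. Leave the clip as it is set and do not disturb the things standing around the rack.

Things in the scene. Friction and masses are not known exactly. Their poses are not given: they have to be found in the camera images.
- rack_base: Fixed plywood base of the paint rack, 220 x 320 x 18 mm, on the bench; origin under it, on the bench top (5 mm nearer than the board's middle). +x points to the hinged (far) side, -y to the side with the clip, z up. Two upright slotted steel quadrants (3 mm thick, arcs of 102 to 138 mm radius about the hinge axis, up to 68 degrees) stand at y = +-161 mm.
- rack (a joint): Tilt of the rack, rad: 0 = flat at rest, positive = handle edge lifted, stop at 1.1. Two plywood decks 160 x 300 mm (upper deck's top 50 mm above the hinge axis when flat) with the jar and four slim bottles with pointed caps (up to 130 mm above the axis), all fast in it. 0.7 to 1 kg; falls back to 0 when let go; 3 to 5 N at the handle lifts it.
- rack_hinge (a point): Middle of the hinge axis, 105 mm along +x from the base's origin, 22 mm above the bench; the hinge axis runs along the base's y. Axes turn with the rack (x away from the handle, z square to the decks).
- pull: Wooden sleeve grip, 16 mm round, 90 mm long, spinning freely on the steel bow handle at the rack's near edge; origin at its middle, 210 mm from the hinge axis along the rack's -x and 45 mm above it (67 mm above the bench); it lies along the rack's y. The front rail is 40 mm behind: take it from above, fingers at most 35 mm apart, closing along the rack's x; the tool may stay vertical.
- rack_stud (a point): Outer end of the clamping stud with its slack brass wing nut, on the rack's -y side, 120 mm from the hinge axis along the rack's -x; moves with the rack.
- jar_lid (a joint): Turn of the jar's screw lid, rad: 0 = fully tight at its stop, positive = loosened (anticlockwise seen from above). Starts 0.5 to 1.2 rad loose; turning takes about 0.06 N m. It stays on its thread and cannot be lifted off. When tight, the dark bar on its top points straight to the handle side, over the lug on the jar's shoulder.
- lid_top (a point): Centre of the top of the white ribbed screw lid, 45 mm wide, 21 mm high, of the wide-mouth jar (the only wide container in the rack; body 44 mm wide), 105 mm from the hinge axis along the rack's -x, 36 mm along its +y, 95 mm above the axis (117 mm above the bench). The upper deck is 45 mm below; nothing else stands within 70 mm of its axis.
- clip (a joint): Where the dark steel saddle clip is clamped on the rim of the quadrant, rad: the value of rack at which the stud is in line with it. Set anew each time, between 0.42 and 0.75; stiff, not to be moved.
- clip_mark (a point): Outer face of the clip on the -y quadrant, 137 mm from the hinge axis; its x axis points to the hinge axis. The rack is at the mark when its own x axis lies along this one.
- spare_bottle: Loose slim paint bottle, 42 mm in diameter, 130 mm high, standing on the bench beside the rack; origin: centre of its underside. Leave alone.
- tape_roll: Loose roll of paper tape lying flat, 100 mm in diameter, 24 mm high; origin: centre of its underside. Leave alone.
- offcut: Loose wood offcut 90 x 45 x 27 mm; origin: centre of its underside. Leave alone.
- brush_cup: Loose white cup, 80 mm in diameter, 95 mm high, with brushes up to 200 mm high; origin: centre of its underside. Leave alone.

How it is judged:
By the outcome, as a careful person would: the job done as asked, in the order asked, and still so for the second after the job is handed in, while the arm keeps its last pose, push and grip.
It also fails if it takes over 51 s, if anything falls off the work surface, if the arm or the gripper's body presses on something with over 40 N, if the wrist force passes 120 N, or if a joint passes its speed limit or range.

## Working session

There is one attempt and no reset: what is moved stays moved. The work goes in short steps, Python scripts to look and compute and a tool call to move; the robot and the scene stay as the last step left them, time stands still between calls to the robot, and variables do not carry over. Pictures are saved under pics/ and viewed, about 8 in all and at most 12, crops included, and the job is handed in when it is done.

Besides the shell and the picture viewer there is one more tool, called by a JSON object that holds its "method" and its "body", one argument or row to a line. arm_command: Moves the arm, as the interface text tells. Its arguments: {"type":"object","properties":{"deltas":{"type":"array"},"fingers":{"type":"number"},"grip_force":{"type":"number"}},"required":["deltas"]}

```bash
mkdir -p pics
python3 - <<'E'
from cell import ctrl
import cv2,pickle
o=ctrl.get_obs();print(o)
d={}
for n in("top","side"):
    im=ctrl.get_image(n);d[n]=im
    cv2.imwrite(f"pics/{n}0.png",cv2.resize(im["pixels"][:,:,::-1],(800,600),interpolation=cv2.INTER_CUBIC))
    print({k:v for k,v in im.items() if k!="pixels"})
pickle.dump(d,open("im0.pkl","wb"))
E
```

```text
{'clock': 0.0, 'joint_pos': array([ 1.13042213e+00,  2.59226514e-01,  2.07374324e-02,  1.33367200e+00,
       -1.65923539e-05,  1.41821959e+00]), 'joint_velocities': array([ 0.00060213,  0.00102024, -0.00195407,  0.00267907, -0.00095363,
        0.0005496 ]), 'effort': array([-7.70462084e-04, -5.55643201e+01,  3.44524813e+01,  1.37236001e-02,
       -1.95470798e-04,  1.08660251e-05]), 'tool_pos': array([0.1559897 , 0.52712592, 0.23063793]), 'ee_rot': array([-0.56630159,  0.5667652 ,  0.42270758, -0.42355403]), 'ft_force': array([1.23858529, 0.05463076, 0.75024889]), 'torque': array([-0.00470645, -0.01982149, -0.00842932]), 'opening': 0.08556711445310618}
{'intrinsics': array([[372.56553901,   0.        , 252.0493473 ],
       [  0.        , 372.56553901, 187.27945513],
       [  0.        ,   0.        ,   1.        ]]), 'D': array([-0.12115209,  0.        ,  0.        ,  0.        ,  0.        ]), 'xyz': array([0.37320137, 0.02986476, 0.90914659]), 'rotation': array([ 0.08478093, -0.6822051 ,  0.71997866, -0.09507433])}
{'intrinsics': array([[469.49560469,   0.        , 267.51460616],
       [  0.        , 469.49560469, 195.03651375],
       [  0.        ,   0.        ,   1.        ]]), 'D': array([-0.16889894,  0.        ,  0.        ,  0.        ,  0.        ]), 'xyz': array([ 0.17742711, -0.61292453,  0.92868895]), 'rotation': array([-0.34671087,  0.9039839 , -0.23075157,  0.09673881])}
```

View pics/top0.png

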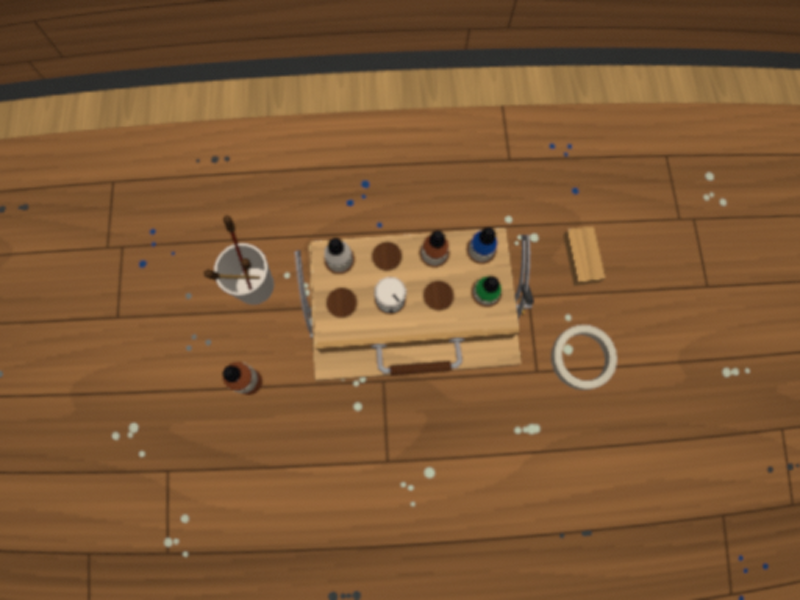

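View pics/side0.png

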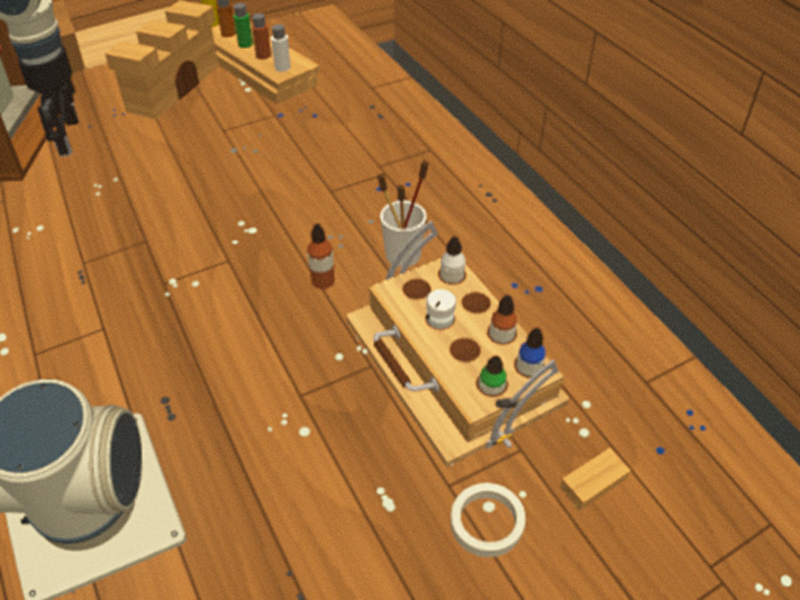

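The top view shows the rack at about (315–520, 230–380), with the lid at (390, 294) and the handle at (420, 368). The side view shows the clip near (508, 403). I'll enlarge both for exact pixels.

Run:
```python
import cv2,pickle
d=pickle.load(open("im0.pkl","rb"))
def crop(n,x,y,w,h,s,f):
    p=d[n]["pixels"][y:y+h,x:x+w,::-1]
    p=cv2.resize(p,None,fx=s,fy=s,interpolation=cv2.INTER_CUBIC)
    cv2.imwrite(f,p)
crop("top",185,135,160,120,5,"pics/topc.png")
crop("side",215,140,155,150,4,"pics/sidec.png")
```

```text
(no output)
```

View pics/topc.png

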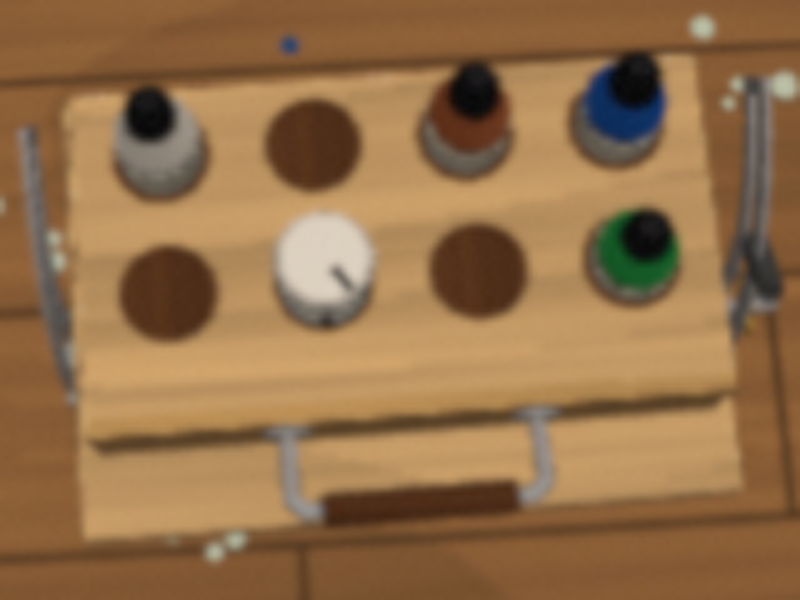

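View pics/sidec.png

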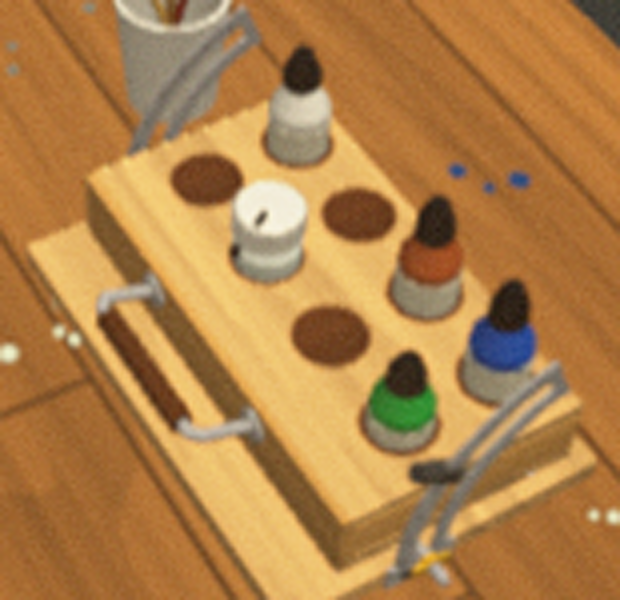

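Top crop: near base corners at (83,538) and (742,489), lid at (324,250), bar from (334,267) to (352,288), pull ends at (322,510) and (519,496), clip at (764,275). Side crop: lid at (270,206), pull ends at (104,315) and (184,415), clip at (435,472), left base corner at (28,245).

```bash
cat > h.py <<'E'
import numpy as np,cv2
from scipy.spatial.transform import Rotation as R
from scipy.optimize import least_squares
def rot(q): return R.from_quat(np.roll(q,-1))
def proj(im,P):
    Rw=rot(im["rotation"]).as_matrix().T; t=-Rw@im["xyz"]
    return cv2.projectPoints(np.atleast_2d(P).astype(float),cv2.Rodrigues(Rw)[0],t,im["intrinsics"],im["D"])[0][:,0]
def ray(im,uv,z):
    p=cv2.undistortPoints(np.array([[uv]],float),im["intrinsics"],im["D"])[0,0]
    d=rot(im["rotation"]).apply([p[0],p[1],1]); return im["xyz"]+d*(z-im["xyz"][2])/d[2]
def w(p,P):
    return R.from_euler("z",p[2]).apply(P)+[p[0],p[1],0]
E
python3 - <<'E'
from h import *;import pickle
d=pickle.load(open("im0.pkl","rb"))
T=lambda u,v:(185+u/5-.4,135+v/5-.4)
S=lambda u,v:(215+u/4-.375,140+v/4-.375)
obs=[("top",T(83,536),(-.105,.16,.018)),("top",T(742,488),(-.105,-.16,.018)),("top",T(324,250),(0,.036,.117)),
("top",T(322,508),(-.105,.045,.067)),("top",T(519,494),(-.105,-.045,.067)),
("side",S(270,206),(0,.036,.117)),("side",S(104,315),(-.105,.045,.067)),("side",S(184,415),(-.105,-.045,.067)),("side",S(28,245),(-.105,.16,.018))]
f=lambda p:np.concatenate([proj(d[n],w(p,P))[0]-uv for n,uv,P in obs])
r=least_squares(f,[.45,0,0],loss="soft_l1");print(r.x,f(r.x).reshape(-1,2).round(1).tolist())
p=r.x
co=[("top",T(764,275)),("side",S(437,470))]
g=lambda a:np.concatenate([proj(d[n],w(p,[.105-.13*np.cos(a[0]),a[1],.022+.13*np.sin(a[0])]))[0]-uv for n,uv in co])
c=least_squares(g,[.55,-.17]);print("clip",c.x,c.fun)
for n,a,b in(("top",T(324,250),T(352,288)),("side",S(270,206),S(257,223))):
    A=ray(d[n],a,.117);B=ray(d[n],b,.117);v=B-A;print("bar",n,A,np.hypot(*v[:2]),"ang rel handle dir",np.arctan2(v[1],v[0])-p[2]-np.pi)
for k,P in dict(lid=(0,.036,.117),pull=(-.105,0,.067),hinge=(.105,0,.022)).items():print(k,w(p,P))
m=rot([-0.56630159,0.5667652,0.42270758,-0.42355403]).as_matrix();print(m.round(3))
print("bottle",ray(d["top"],(234/1.5625,374/1.5625),.13),"cup",ray(d["top"],(241/1.5625,270/1.5625),.095),"tape",ray(d["top"],(585/1.5625,356/1.5625),.024))
E
```

```text
[ 0.58383255 -0.01702062  0.02028762] [[-0.7, 0.6], [0.1, 0.2], [-0.4, 1.2], [-0.6, 0.3], [-0.4, 0.1], [1.0, -0.2], [1.9, 0.4], [0.6, 2.3], [0.4, -0.1]]
clip [ 0.50262567 -0.15913417] [-3.65456108 -2.45025007  1.891638    2.9792629 ]
bar top [0.58575102 0.01797635 0.117     ] 0.021150970598317678 ang rel handle dir -5.737971908660203
bar side [0.58067587 0.01954795 0.117     ] 0.01571056192282365 ang rel handle dir -5.763235972708474
lid [0.58310225 0.01897197 0.117     ]
pull [ 0.47885416 -0.01915068  0.067     ]
hinge [ 0.68881095 -0.01489057  0.022     ]
[[ 0.284 -0.001 -0.959]
 [ 0.959 -0.001  0.284]
 [-0.001 -1.     0.   ]]
bottle [0.47422085 0.23399262 0.13      ] cup [0.63127261 0.23448323 0.095     ] tape [ 0.48618468 -0.28076532  0.024     ]
```

{"method": "arm_command", "body": {
  "deltas": [
    [[-0.52, 0, -0.79], 0],
    [[-0.52, 0, -0.79], 0],
    [[-0.52, 0, -0.79], 0],
    [[-0.52, 0, -0.79], 0],
    [[-0.52, 0, -0.79], 0]
  ],
  "fingers": 0,
  "grip_force": 40
}}

```text
clock: 0.6
tool_pos: [0.3092, 0.3451, 0.2311]
ee_rot: [0.566, -0.566, -0.423, 0.423]
ft_force: [1.2, 1.3, 0.4]
opening: 0.0855
```

{"method": "arm_command", "body": {
  "deltas": [
    [[-0.52, 0, -0.79], 0],
    [[-0.52, 0, -0.79], 0],
    [[-0.52, 0, -0.79], 0],
    [[-0.52, 0, -0.79], 0],
    [[-0.52, 0, -0.79], 0]
  ]
}}

```text
clock: 1.1
tool_pos: [0.4619, 0.1642, 0.2312]
ee_rot: [0.567, -0.567, -0.423, 0.423]
ft_force: [1.4, 0.8, -0.1]
opening: 0.0854
```

{"method": "arm_command", "body": {
  "deltas": [
    [[0, 0, 0], 0.95],
    [[0, 0, 0], 0.95],
    [[0, 0, 0], 0.95],
    [[0, 0, 0], 0.95],
    [[0, 0, 0], 0.95]
  ]
}}

```text
clock: 1.6
tool_pos: [0.4609, 0.1658, 0.2309]
ee_rot: [0.674, -0.674, -0.213, 0.214]
ft_force: [0.8, -0.2, -0.0]
opening: 0.0851
```

{"method": "arm_command", "body": {
  "deltas": [
    [[0, 0, 0], 0.95],
    [[0, 0, 0], 0.95],
    [[0, 0, 0], 0]
  ]
}}

```text
clock: 1.9
tool_pos: [0.4609, 0.1659, 0.231]
ee_rot: [0.696, -0.696, -0.124, 0.124]
ft_force: [-0.4, 0.4, 0.8]
opening: 0.0855
```

```bash
cat >> h.py <<'E'
def to(o,tgt):
    "units of shift along tool axes to bring the TCP to tgt; also heading of tool x"
    q=rot(o["ee_rot"]); m=q.as_matrix()
    return (q.inv().apply(np.array(tgt)-o["tool_pos"])/.05).round(3), np.arctan2(m[1,0],m[0,0]).round(4), m.round(3)[:,1]
E
python3 - <<'E'
from h import *;from cell import ctrl;import pickle
o=ctrl.get_obs();im=ctrl.get_image("wrist")
pickle.dump((o,im),open("w1.pkl","wb"))
print(o,to(o,[.5835,.019,.2]),im["mount"],im["intrinsics"],im["D"])
cv2.imwrite("pics/w1.png",cv2.resize(im["pixels"][:,:,::-1],(800,600)))
E
```

```text
{'clock': 1.9, 'joint_pos': array([ 1.74059952e-01,  1.56479209e-01, -1.12612795e-01,  1.30238465e+00,
        5.88723445e-06,  1.39232262e+00]), 'joint_velocities': array([-0.000635  , -0.00061455,  0.00198596,  0.00137247, -0.0004054 ,
       -0.15697793]), 'effort': array([-1.03208373e-02, -4.71499372e+01,  3.42956042e+01,  6.03079723e-03,
       -2.65419840e-04,  1.95025653e+00]), 'tool_pos': array([0.46089852, 0.16592845, 0.23100174]), 'ee_rot': array([ 0.69615286, -0.69614764, -0.12375451,  0.12423557]), 'ft_force': array([-0.37678894,  0.40983246,  0.77279824]), 'torque': array([-0.0389298 , -0.03125515,  0.03870693]), 'opening': 0.08548339071110647} (array([ 1.287,  0.619, -3.605]), np.float64(0.3525), array([-0.001, -0.   , -1.   ])) [[ 9.99999472e-01  6.21941852e-04  8.17685250e-04 -1.62852354e-03]
 [-5.87743548e-04 -3.06457110e-01  9.51884286e-01 -1.42892425e-01]
 [ 8.42602135e-04 -9.51884264e-01 -3.06456583e-01  7.88571810e-02]
 [ 0.00000000e+00  0.00000000e+00  0.00000000e+00  1.00000000e+00]] [[329.26885539   0.         258.88622646]
 [  0.         329.26885539 192.17760847]
 [  0.           0.           1.        ]] [-0.03365305  0.          0.          0.          0.        ]
```

View pics/w1.png

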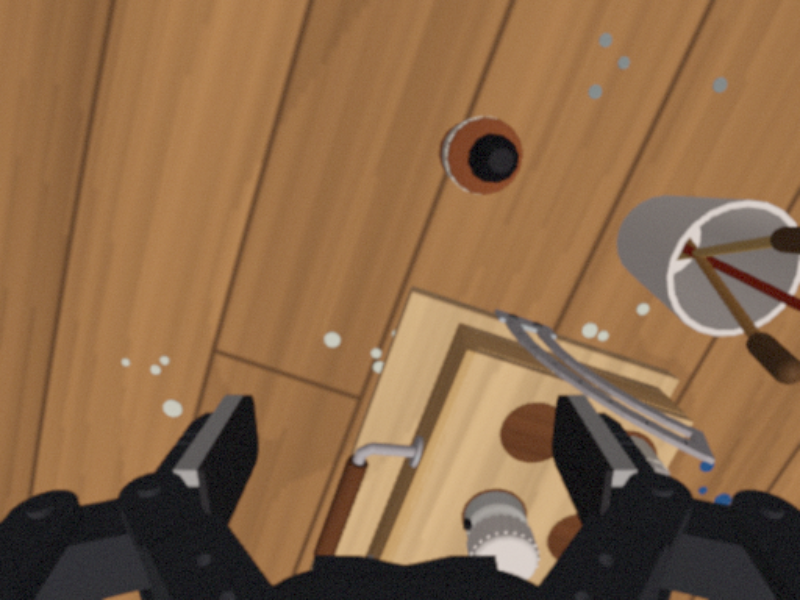

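The wrist view shows the lid at the bottom (505, 555), with clear space around it. Moving above it.

{"method": "arm_command", "body": {
  "deltas": [
    [[0.322, 0.1, -0.9], 0],
    [[0.322, 0.1, -0.9], 0],
    [[0.322, 0.1, -0.9], 0],
    [[0.322, 0.1, -0.9], 0],
    [[0, 0, 0], 0]
  ]
}}

```text
clock: 2.45
tool_pos: [0.5866, 0.0153, 0.2091]
ee_rot: [-0.696, 0.696, 0.124, -0.125]
ft_force: [-0.1, -0.2, 0.3]
opening: 0.0854
```

Run:
```python
from h import *;from cell import ctrl;import pickle
o=ctrl.get_obs();im=ctrl.get_image("wrist")
pickle.dump((o,im),open("w2.pkl","wb"))
print(o["tool_pos"],to(o,[.5835,.019,.09]))
cv2.imwrite("pics/w2.png",cv2.resize(im["pixels"][:,:,::-1],(800,600)))
```

```text
[0.58656614 0.01526814 0.20912325] (array([-0.028,  2.382,  0.092]), np.float64(0.3545), array([-0.002, -0.001, -1.   ]))
```

View pics/w2.png

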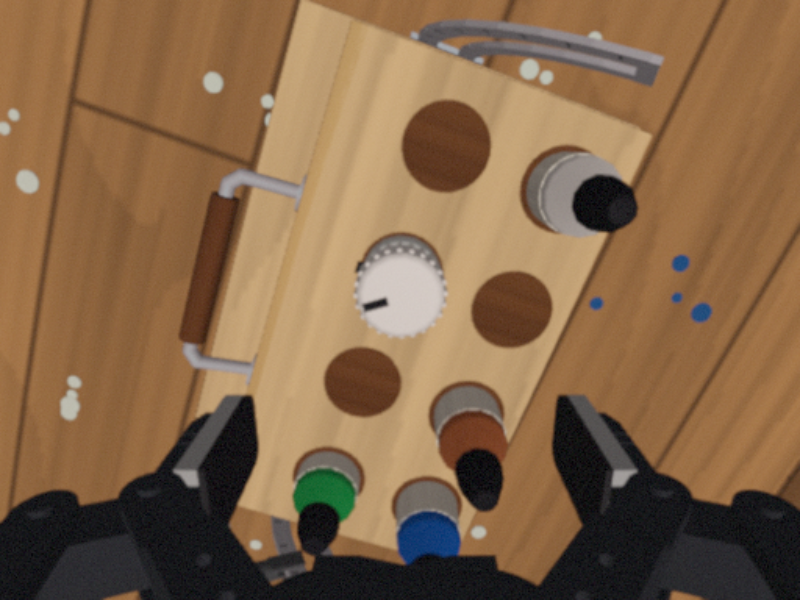

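Lid centre at (401,293), bar tip at (363,307), lug at (360,266), pull from (225,195) to (192,342).

```bash
cat >> h.py <<'E'
def wcam(o,im):
    q=rot(o["ee_rot"]); M=im["mount"]; im=dict(im)
    im["xyz"]=o["tool_pos"]+q.apply(M[:3,3])
    im["rotation"]=np.roll((q*R.from_matrix(M[:3,:3])).as_quat(),1); return im
E
python3 - <<'E'
from h import *;import pickle
o,im=pickle.load(open("w2.pkl","rb"));c=wcam(o,im)
k=lambda u,v:(u*.64-.18,v*.64-.18)
L=ray(c,k(401,293),.117);B=ray(c,k(363,307),.117);a=ray(c,k(225,195),.067);b=ray(c,k(192,342),.067)
print(L,"bar",np.degrees(np.arctan2(*(B-L)[1::-1])-.02)-180,"pull",(a+b)/2,np.arctan2(*(a-b)[1::-1])-np.pi/2,a,b)
print(to(o,[*L[:2],.09]))
E
```

```text
[0.58096129 0.02062384 0.117     ] bar -319.7186629780433 pull [ 0.4772382  -0.02063756  0.067     ] 0.0308433769934513 [0.47582145 0.0252815  0.067     ] [ 0.47865495 -0.06655663  0.067     ]
(array([-0.064,  2.383,  0.14 ]), np.float64(0.3545), array([-0.002, -0.001, -1.   ]))
```

{"method": "arm_command", "body": {
  "deltas": [
    [[-0.05, 0.5, 0.12], 0],
    [[0, 0.5, 0], 0],
    [[0, 0.5, 0], 0],
    [[0, 0.5, 0], 0],
    [[0, 0.3, 0], 0]
  ]
}}

```text
clock: 3.0
tool_pos: [0.578, 0.0254, 0.0947]
ee_rot: [0.696, -0.695, -0.125, 0.127]
ft_force: [-0.1, -0.3, -0.7]
opening: 0.0854
```

{"method": "arm_command", "body": {
  "deltas": [
    [[0, 0.2, 0], 0],
    [[0, 0, 0], 0],
    [[0, 0, 0], 0]
  ]
}}

```text
clock: 3.3
tool_pos: [0.5797, 0.0246, 0.087]
ee_rot: [-0.696, 0.696, 0.125, -0.125]
ft_force: [0.2, 0.3, 0.7]
opening: 0.0851
```

{"method": "arm_command", "body": {
  "deltas": [
    [[0, 0, 0], 0],
    [[0, 0, 0], 0],
    [[0, 0, 0], 0],
    [[0, 0, 0], 0],
    [[0, 0, 0], 0]
  ],
  "fingers": 1,
  "grip_force": 30
}}

```text
clock: 3.8
tool_pos: [0.5806, 0.0245, 0.0872]
ee_rot: [-0.696, 0.696, 0.126, -0.124]
ft_force: [3.9, 2.7, 6.4]
opening: 0.0422
```

{"method": "arm_command", "body": {
  "deltas": [
    [[0, 0, 0], 0],
    [[0, 0, 0], 0],
    [[0, 0, 0], 0]
  ]
}}

```text
clock: 4.1
tool_pos: [0.5806, 0.0245, 0.0872]
ee_rot: [-0.696, 0.696, 0.126, -0.124]
ft_force: [3.0, 3.9, 5.6]
opening: 0.0422
```

Run:
```python
from h import *;from cell import ctrl
o=ctrl.get_obs();print(o)
```

```text
{'clock': 4.1, 'joint_pos': array([-1.02590491e-01,  3.86108490e-01, -1.70431964e-01,  1.01160291e+00,
        7.25907347e-04,  1.11345850e+00]), 'joint_velocities': array([-6.46887238e-04, -4.95523844e-04, -1.49492740e-03, -3.60316642e-04,
        1.62955923e-03,  7.58296527e-05]), 'effort': array([-1.76511135e+00, -5.85054302e+01,  2.70181829e+01,  1.28239956e+00,
       -9.47368070e-01,  5.51254652e-02]), 'tool_pos': array([0.58059452, 0.0244836 , 0.0871944 ]), 'ee_rot': array([-0.69599938,  0.69602443,  0.12573808, -0.12379335]), 'ft_force': array([2.98985089, 3.91078171, 5.63046752]), 'torque': array([ 0.61104641, -0.78217489,  0.09697822]), 'opening': 0.04221872350996026}
```

{"method": "arm_command", "body": {
  "deltas": [
    [[0, 0, 0], 0],
    [[0, 0, 0], 0],
    [[0, 0, -0.1], 0],
    [[0, 0, 0], 0],
    [[0, 0, 0], 0]
  ],
  "fingers": 0.3
}}

```text
clock: 4.6
tool_pos: [0.5811, 0.0193, 0.0861]
ee_rot: [0.696, -0.696, -0.124, 0.125]
ft_force: [0.6, -0.5, 0.2]
opening: 0.0599
```

Run:
```python
from h import *;from cell import ctrl
o=ctrl.get_obs();print(to(o,[.582,.020,.087]),o["tool_pos"],o["opening"],o["ft_force"])
im=ctrl.get_image("wrist")
cv2.imwrite("pics/w3.png",cv2.resize(im["pixels"][:,:,::-1],(800,600)))
```

```text
(array([ 0.021, -0.018,  0.008]), np.float64(0.354), array([-0.001, -0.   , -1.   ])) [0.58113809 0.01926545 0.08607832] 0.05986560595796136 [ 0.5966386  -0.50825689  0.19371095]
```

View pics/w3.png

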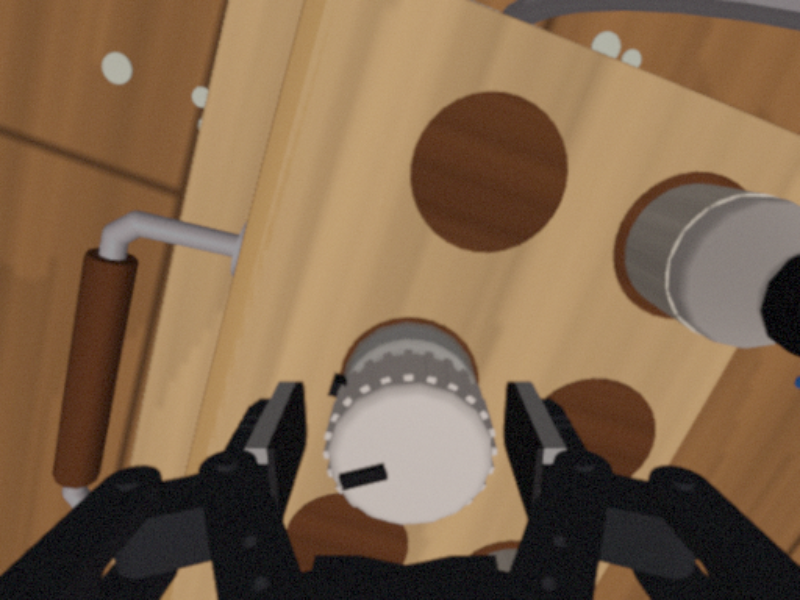

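Lid is centred between the pads at (410,450). Closing and turning clockwise.

{"method": "arm_command", "body": {
  "deltas": [
    [[0, 0, 0], 0],
    [[0, 0, 0], 0],
    [[0, 0, 0], 0],
    [[0, 0, 0], 0]
  ],
  "fingers": 1,
  "grip_force": 30
}}

```text
clock: 5.05
tool_pos: [0.5823, 0.0199, 0.0867]
ee_rot: [0.696, -0.696, -0.126, 0.124]
ft_force: [4.5, 2.9, 1.3]
opening: 0.0421
```

{"method": "arm_command", "body": {
  "deltas": [
    [[0, 0, 0], 0.5],
    [[0, 0, 0], 0.5],
    [[0, 0, 0], 0.5],
    [[0, 0, 0], 0.5],
    [[0, 0, 0], 0.5]
  ]
}}

```text
clock: 5.55
tool_pos: [0.5826, 0.0199, 0.0867]
ee_rot: [0.707, -0.707, -0.002, 0.0]
ft_force: [7.1, 3.7, -0.0]
opening: 0.0424
```

Run:
```python
from h import *;from cell import ctrl
o=ctrl.get_obs();print(to(o,[.582,.020,.087])[1],o["tool_pos"],o["opening"],o["ft_force"],o["torque"],o["effort"])
```

```text
0.003 [0.58261251 0.01994188 0.0867385 ] 0.04240421250240925 [ 7.06687828  3.65209516 -0.04617289] [ 0.53430646 -1.24088582  0.08297421] [ -1.58789635 -62.42440224  27.67552257   2.33187877  -0.96692428
  -1.08000219]
```

{"method": "arm_command", "body": {
  "deltas": [
    [[0, 0, 0], 0.4],
    [[0, 0, 0], 0.4],
    [[0, 0, 0], 0.2],
    [[0, 0, 0], 0]
  ]
}}

```text
clock: 5.95
tool_pos: [0.5828, 0.0199, 0.0867]
ee_rot: [0.706, -0.705, 0.047, -0.049]
ft_force: [7.3, 2.2, -0.7]
opening: 0.0422
```

```bash
cat > s.py <<'E'
from h import *;from cell import ctrl
o=ctrl.get_obs();print(o["clock"],to(o,[0,0,0])[1],o["tool_pos"],o["opening"],o["ft_force"].round(1),o["torque"].round(3),o["joint_pos"][5])
E
python3 s.py
```

```text
5.95 -0.1348 [0.58276308 0.01993126 0.08671715] 0.042179262137253544 [ 7.3  2.2 -0.7] [ 6.090e-01 -1.325e+00 -1.000e-03] 1.5954584207140075
```

{"method": "arm_command", "body": {
  "deltas": [
    [[0, 0, 0], 0.2],
    [[0, 0, 0], 0.2],
    [[0, 0, 0], 0]
  ]
}}

```text
clock: 6.25
tool_pos: [0.5828, 0.0199, 0.0867]
ee_rot: [0.704, -0.704, 0.066, -0.068]
ft_force: [7.3, 2.7, -0.9]
opening: 0.0421
```

```bash
python3 s.py
```

```text
6.25 -0.1906 [0.58280941 0.01993196 0.08673667] 0.04213216819427959 [ 7.3  2.7 -0.9] [ 0.52  -1.389 -0.036] 1.6512532075812711
```

{"method": "arm_command", "body": {
  "deltas": [
    [[0, 0, 0], 0.2],
    [[0, 0, 0], 0.2],
    [[0, 0, 0], 0]
  ]
}}

```text
clock: 6.55
tool_pos: [0.5829, 0.0199, 0.0867]
ee_rot: [0.702, -0.701, 0.086, -0.088]
ft_force: [7.3, 2.4, -0.9]
opening: 0.0424
```

```bash
python3 s.py
```

```text
6.55 -0.2465 [0.58285135 0.01990375 0.08671935] 0.042362341231044987 [ 7.3  2.4 -0.9] [ 0.546 -1.439 -0.049] 1.7071416041669616
```

{"method": "arm_command", "body": {
  "deltas": [
    [[0, 0, 0], 0.2],
    [[0, 0, 0], 0.2],
    [[0, 0, 0], 0]
  ]
}}

```text
clock: 6.85
tool_pos: [0.583, 0.0203, 0.0868]
ee_rot: [0.7, -0.699, 0.105, -0.107]
ft_force: [8.4, 4.3, -1.0]
opening: 0.0421
```

```bash
python3 s.py
python3 - <<'E'
from h import *;from cell import ctrl
im=ctrl.get_image("wrist")
cv2.imwrite("pics/w4.png",cv2.resize(im["pixels"][200:350,160:360,::-1],None,fx=4,fy=4,interpolation=cv2.INTER_CUBIC))
E
```

```text
6.85 -0.3009 [0.58299345 0.02025823 0.08675487] 0.04212299409429448 [ 8.4  4.3 -1. ] [ 0.777 -1.555  0.753] 1.7618745510732632
```

View pics/w4.png

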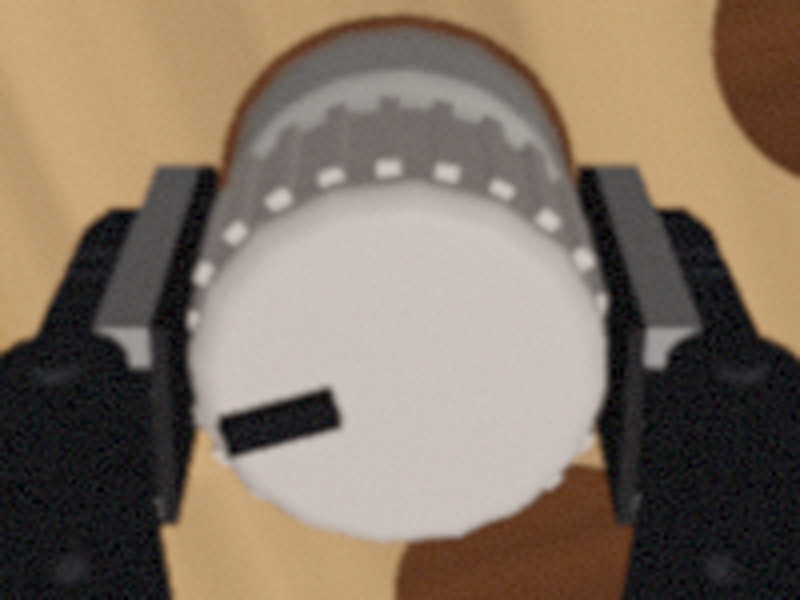

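Torque jumped to 0.75 N m, so the lid is at its stop. The bar points to the handle side. I'll nip it slightly more, release, rise and go to the handle.

{"method": "arm_command", "body": {
  "deltas": [
    [[0, 0, 0], 0.1],
    [[0, 0, 0], 0],
    [[0, 0, 0], 0]
  ]
}}

```text
clock: 7.2
tool_pos: [0.5831, 0.0204, 0.0868]
ee_rot: [0.699, -0.698, 0.109, -0.112]
ft_force: [8.3, 5.5, -2.3]
opening: 0.0421
```

{"method": "arm_command", "body": {
  "deltas": [
    [[0, 0, 0], 0],
    [[0, 0, 0], 0],
    [[0, 0, 0], 0],
    [[0, 0, 0], 0],
    [[0, 0, 0], 0]
  ],
  "fingers": 0
}}

```text
clock: 7.7
tool_pos: [0.5811, 0.0195, 0.0862]
ee_rot: [-0.698, 0.698, -0.111, 0.111]
ft_force: [0.1, -0.9, 0.6]
opening: 0.0854
```

{"method": "arm_command", "body": {
  "deltas": [
    [[0, -0.4, 0], 0],
    [[0, -0.8, 0], 0],
    [[0, -0.8, 0], 0],
    [[0, 0, 0], 0],
    [[0, 0, 0], 0]
  ]
}}

```text
clock: 8.2
tool_pos: [0.5816, 0.0195, 0.187]
ee_rot: [0.698, -0.698, 0.111, -0.112]
ft_force: [-0.2, 0.2, -1.4]
opening: 0.0851
```

{"method": "arm_command", "body": {
  "deltas": [
    [[0, 0, 0], -0.8],
    [[0, 0, 0], -0.8],
    [[0, 0, 0], -0.8],
    [[0, 0, 0], 0],
    [[0, 0, 0], 0]
  ],
  "fingers": 0.64
}}

```text
clock: 8.7
tool_pos: [0.5808, 0.0196, 0.1852]
ee_rot: [0.707, -0.707, -0.005, 0.006]
ft_force: [-0.6, 0.1, -0.6]
opening: 0.0309
```

```bash
python3 s.py
python3 - <<'E'
from h import *;from cell import ctrl;import pickle
o=ctrl.get_obs();print(to(o,[.478,-.02,.2])); im=ctrl.get_image("wrist");pickle.dump((o,im),open("w5.pkl","wb"))
t=ctrl.get_image("top");pickle.dump(t,open("t5.pkl","wb"))
cv2.imwrite("pics/w5.png",cv2.resize(im["pixels"][:,:,::-1],(800,600)))
E
```

```text
8.7 0.0161 [0.58079988 0.01958769 0.18517021] 0.030887762692253722 [-0.6  0.1 -0.6] [-0.025 -0.001  0.018] 1.4440876181497748
(array([-2.069, -0.293, -0.759]), np.float64(0.0161), array([-0.002,  0.   , -1.   ]))
```

View pics/w5.png

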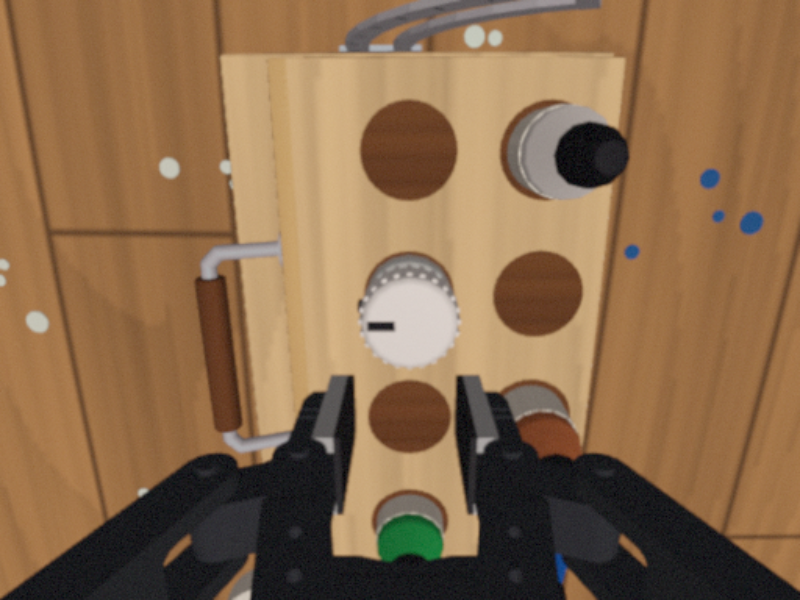

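The bar points straight at the handle side, so the lid is tight. Sleeve axis runs from (211,278) to (229,431).

Run:
```python
from h import *;import pickle
o,im=pickle.load(open("w5.pkl","rb"));c=wcam(o,im)
k=lambda u,v:(u*.64-.18,v*.64-.18)
a=ray(c,k(211,278),.067);b=ray(c,k(229,431),.067);L=ray(c,k(410,322),.117);B=ray(c,k(369,326),.117)
print(a,b,(a+b)/2,np.arctan2(*(a-b)[1::-1])-np.pi/2,L,np.arctan2(*(L-B)[1::-1]))
print(to(o,[*((a+b)/2)[:2],.185]))
```

```text
[0.47664647 0.02465788 0.067     ] [ 0.4778608  -0.06793364  0.067     ] [ 0.47725363 -0.02163788  0.067     ] 0.013114107668313224 [0.58145428 0.02017204 0.117     ] 0.12087971137802295
(array([-2.084,  0.007, -0.791]), np.float64(0.0161), array([-0.002,  0.   , -1.   ]))
```

Run:
```python
from h import *;import pickle
o,im=pickle.load(open("w5.pkl","rb"));c=wcam(o,im)
g=cv2.cvtColor(im["pixels"],cv2.COLOR_RGB2GRAY)
m=np.zeros_like(g);m[203:214,232:256]=1
d=((g<110)&(m>0));ys,xs=np.nonzero(d);wt=110.-g[d]
print(len(xs))
e=np.average(xs,weights=wt),np.average(ys,weights=wt)
C=np.cov(np.c_[xs,ys].T,aweights=wt);v=np.linalg.eigh(C)[1][:,1]
P=ray(c,(e[0]+8*v[0],e[1]+8*v[1]),.117);Q=ray(c,(e[0]-8*v[0],e[1]-8*v[1]),.117)
print(e,v,"bar line angle",np.arctan((P-Q)[1]/(P-Q)[0]))
# lid disc centre from bright mask
hsv=cv2.cvtColor(im["pixels"],cv2.COLOR_RGB2HSV)
M=((hsv[...,1]<40)&(hsv[...,2]>170)).astype(np.uint8);M[:,:225]=0;M[:,300:]=0;M[:170]=0;M[245:]=0
M=cv2.morphologyEx(M,cv2.MORPH_OPEN,np.ones((5,5)));cn=max(cv2.findContours(M,0,1)[0],key=cv2.contourArea)
E=cv2.fitEllipse(cv2.convexHull(cn));print(E);L=ray(c,E[0],.117);B=ray(c,e,.117);print(L,np.arctan2(*(L-B)[1::-1]))
# pull dark sleeve edges yaw & deck yaw: bottom-left
```

```text
76
(np.float64(243.3864384463463), np.float64(208.40399385560676)) [-0.99998546 -0.00539323] bar line angle 0.011668733605762479
((262.1999816894531, 206.10098266601562), (57.14422607421875, 62.147193908691406), 82.76126861572266)
[0.58144354 0.02002574 0.117     ] 0.14699138332298825
```

Bar line angle is 0.012 against a rack yaw of about 0.015–0.02, so it is tight. Now to the handle.

{"method": "arm_command", "body": {
  "deltas": [
    [[-0.7, 0, -0.26], 0],
    [[-0.7, 0, -0.26], 0],
    [[-0.68, 0, -0.27], 0],
    [[0, 0, 0], 0],
    [[0, 0, 0], 0]
  ]
}}

```text
clock: 9.3
tool_pos: [0.4778, -0.0222, 0.1867]
ee_rot: [-0.707, 0.707, 0.006, -0.006]
ft_force: [0.3, -0.2, -0.5]
opening: 0.0307
```

Run:
```python
from h import *;from cell import ctrl
o=ctrl.get_obs();print(to(o,[.4775,-.021,.049]),o["tool_pos"])
```

```text
(array([-0.01 ,  2.754,  0.025]), np.float64(0.0171), array([ 0.001, -0.   , -1.   ])) [ 0.47784946 -0.02221815  0.18671449]
```

{"method": "arm_command", "body": {
  "deltas": [
    [[0, 0.7, 0], 0],
    [[0, 0.7, 0], 0],
    [[0, 0.6, 0], 0],
    [[0, 0.4, 0], 0],
    [[0, 0.32, 0], 0]
  ]
}}

```text
clock: 9.8
tool_pos: [0.4785, -0.0216, 0.0486]
ee_rot: [0.707, -0.707, -0.006, 0.007]
ft_force: [0.6, -0.0, -0.2]
opening: 0.0307
```

{"method": "arm_command", "body": {
  "deltas": [
    [[0, 0, 0], 0],
    [[0, 0, 0], 0]
  ]
}}

```text
clock: 10.0
tool_pos: [0.4787, -0.0218, 0.0503]
ee_rot: [0.707, -0.707, -0.007, 0.007]
ft_force: [0.0, -0.3, 0.3]
opening: 0.0304
```

{"method": "arm_command", "body": {
  "deltas": [
    [[0, 0, 0], 0],
    [[0, 0, 0], 0],
    [[0, 0, 0], 0],
    [[0, 0, 0], 0]
  ],
  "fingers": 1,
  "grip_force": 40
}}

```text
clock: 10.4
tool_pos: [0.4785, -0.022, 0.0511]
ee_rot: [-0.707, 0.707, 0.007, -0.006]
ft_force: [-1.1, 1.1, 6.3]
opening: 0.0146
```

```bash
python3 s.py
```

```text
10.4 0.0193 [ 0.47854575 -0.02197727  0.05110913] 0.014581181107769356 [-1.1  1.1  6.3] [0.172 0.296 0.018] 1.3300352823429336
```

Handle gripped (14.6 mm opening). Lifting along the arc to about 0.45.

{"method": "arm_command", "body": {
  "deltas": [
    [[0.05, -0.209, 0], 0],
    [[0.061, -0.206, 0], 0],
    [[0.071, -0.203, 0], 0],
    [[0.081, -0.199, 0], 0],
    [[0, 0, 0], 0]
  ]
}}

```text
clock: 10.9
tool_pos: [0.4918, -0.0217, 0.0925]
ee_rot: [-0.707, 0.707, 0.007, -0.006]
ft_force: [0.2, 1.0, -3.1]
opening: 0.0148
```

{"method": "arm_command", "body": {
  "deltas": [
    [[0.091, -0.195, 0], 0],
    [[0.1, -0.19, 0], 0],
    [[0.11, -0.185, 0], 0],
    [[0.119, -0.179, 0], 0],
    [[0.128, -0.173, 0], 0]
  ]
}}

```text
clock: 11.4
tool_pos: [0.5189, -0.0211, 0.138]
ee_rot: [-0.707, 0.707, 0.007, -0.007]
ft_force: [0.6, 0.8, -3.0]
opening: 0.0147
```

{"method": "arm_command", "body": {
  "deltas": [
    [[0, 0, 0], 0],
    [[0, 0, 0], 0],
    [[0, 0, 0], 0]
  ]
}}

```text
clock: 11.7
tool_pos: [0.518, -0.0211, 0.1368]
ee_rot: [0.707, -0.707, -0.006, 0.007]
ft_force: [-2.6, 0.2, -0.7]
opening: 0.0145
```

```bash
python3 s.py
python3 - <<'E'
from h import *;from cell import ctrl;import pickle
S=ctrl.get_image("side");T=ctrl.get_image("top");W=ctrl.get_image("wrist");pickle.dump((ctrl.get_obs(),S,T,W),open("l1.pkl","wb"))
z=lambda im,x,y,w,h,s:cv2.resize(im["pixels"][y:y+h,x:x+w,::-1],(w*s,h*s),interpolation=cv2.INTER_CUBIC)
a=z(S,290,215,80,80,7);b=z(T,310,145,34,80,7)
cv2.imwrite("pics/l1.png",np.hstack([a,b]))
E
```

```text
11.7 0.0193 [ 0.5180036  -0.02112432  0.13681731] 0.014513576361637007 [-2.6  0.2 -0.7] [0.007 0.405 0.046] 1.3488478037573797
```

View pics/l1.png

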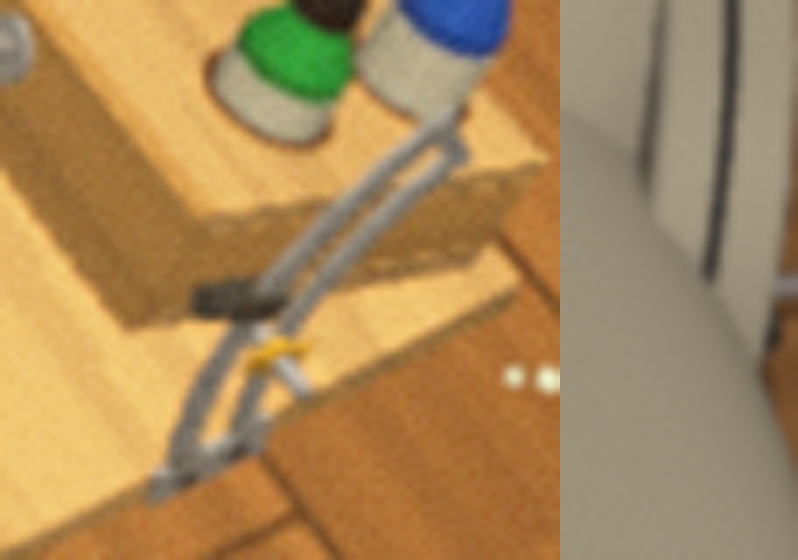

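Side crop (7×, offset 290,215): clip from (192,300) to (288,305), wing nut at (278,353), stud tip at (305,390), so the stud is still below the clip.

Run:
```python
from h import *;import pickle
o,S,T,W=pickle.load(open("l1.pkl","rb"))
H=lambda r,a,y:w((.5832,-.0197,.018),[.105-r*np.cos(a),y,.022+r*np.sin(a)])
px=lambda P:((proj(S,P)[0]-[290,215])*7+3).round().astype(int)
for y in(-.16,-.168,-.176):
  for a in(.45,.5,.55,.6,.65): print(y,a,[px(H(r,a,y)).tolist() for r in(.102,.12,.138)])
for y in(-.161,-.17,-.18,-.19): print("stud",y,px(H(.12,.443,y)))
for a in (0,1.187): print("quad end",a,[px(H(r,a,-.161)).tolist() for r in(.102,.138)])
```

```text
-0.16 0.45 [[308, 332], [269, 339], [229, 347]]
-0.16 0.5 [[316, 321], [278, 326], [239, 331]]
-0.16 0.55 [[324, 309], [288, 313], [250, 316]]
-0.16 0.6 [[333, 298], [298, 299], [263, 300]]
-0.16 0.65 [[342, 287], [309, 285], [276, 284]]
-0.168 0.45 [[322, 350], [283, 358], [243, 366]]
-0.168 0.5 [[330, 339], [292, 345], [254, 350]]
-0.168 0.55 [[339, 328], [302, 331], [265, 335]]
-0.168 0.6 [[348, 316], [313, 318], [277, 319]]
-0.168 0.65 [[357, 305], [324, 304], [290, 303]]
-0.176 0.45 [[337, 369], [298, 376], [258, 385]]
-0.176 0.5 [[345, 357], [307, 363], [269, 369]]
-0.176 0.55 [[353, 346], [317, 350], [280, 354]]
-0.176 0.6 [[362, 335], [328, 336], [292, 338]]
-0.176 0.65 [[372, 323], [339, 323], [306, 322]]
stud -0.161 [269 343]
stud -0.17 [286 364]
stud -0.18 [304 388]
stud -0.19 [323 411]
quad end 0 [[267, 424], [176, 471]]
quad end 1.187 [[470, 171], [452, 123]]
```

Run:
```python
from h import *;from cell import ctrl;import pickle
ims=[ctrl.get_image("side") for _ in range(6)];S=ims[0]
A=np.mean([i["pixels"].astype(float) for i in ims],0);pickle.dump(A,open("avg.pkl","wb"))
H=lambda r,a,y:w((.5832,-.0197,.018),[.105-r*np.cos(a),y,.022+r*np.sin(a)])
x0,y0,s=298,222,12
P=lambda p,d:tuple(int(round(v)) for v in ((proj(S,p)[0]-d-[x0,y0]+.5)*s-.5))
C=cv2.resize(A[y0:y0+50,x0:x0+62,::-1],None,fx=s,fy=s,interpolation=cv2.INTER_CUBIC).clip(0,255).astype(np.uint8)
d=np.array([1.2,1.8])
for r in(.102,.138):
    cv2.polylines(C,[np.array([P(H(r,a,-.161),d) for a in np.linspace(.1,1.187,40)])],False,(0,255,0),1)
for a in(.45,.5,.55,.6,.65):
    cv2.line(C,P(H(.13,a,-.161),d),P(H(.15,a,-.161),d),(255,0,255) if a!=.55 else (0,0,255),1)
cv2.line(C,P(H(.12,.443,-.15),d),P(H(.12,.443,-.19),d),(255,255,0),1)
cv2.imwrite("pics/l2.png",C);print(C.shape)
```

```text
(600, 744, 3)
```

View pics/l2.png

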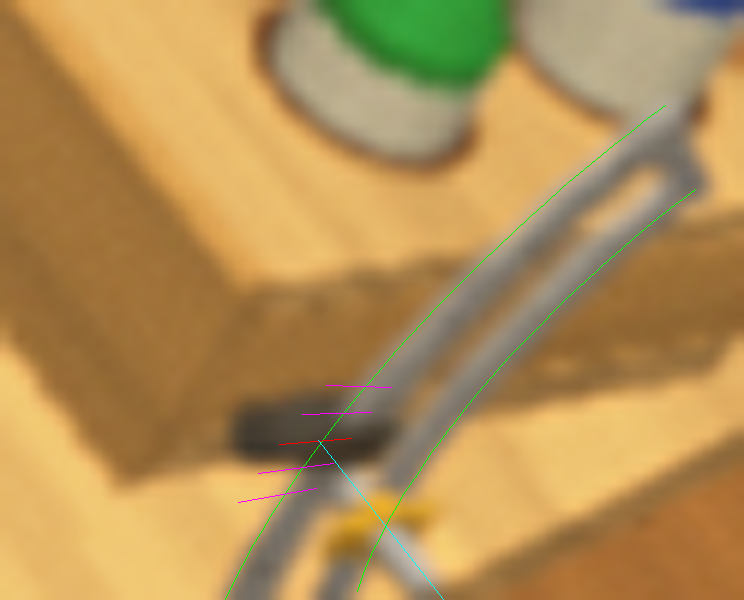

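Run:
```python
from h import *;import pickle
d0=pickle.load(open("im0.pkl","rb"));A=pickle.load(open("avg.pkl","rb"));o2,w2=pickle.load(open("w2.pkl","rb"));o5,w5=pickle.load(open("w5.pkl","rb"));
def seg(p,x0,x1,y0,y1,th,n):
    g=p.astype(float).max(2)[y0:y1,x0:x1]
    k,l,s,c=cv2.connectedComponentsWithStats((g<th).astype(np.uint8))
    print(n,"min",g.min());[print("  ",s[i].tolist(),(c[i]+[x0,y0]).round(2)) for i in range(1,k) if s[i][4]>8]
    return g
for th in(85,100,115): seg(A,310,345,245,270,th,f"side{th}")
for th in(85,100,115): seg(d0["top"]["pixels"],328,345,175,203,th,f"top{th}")
for th in(70,85,100): seg(w2["pixels"],150,205,325,384,th,f"w2 {th}")
```

```text
side85 min 61.5
   [8, 11, 12, 5, 40] [323.  258.1]
side100 min 61.5
   [7, 10, 14, 7, 56] [323.5  257.77]
side115 min 61.5
   [7, 10, 14, 8, 69] [323.51 257.71]
top85 min 43.0
   [2, 6, 11, 20, 99] [335.49 188.64]
top100 min 43.0
   [2, 0, 12, 27, 158] [335.11 188.13]
top115 min 43.0
   [2, 0, 15, 28, 230] [335.45 188.46]
w2 70 min 0.0
   [0, 0, 55, 59, 1806] [180.01 362.91]
w2 85 min 0.0
   [0, 0, 55, 59, 1902] [180.13 362.8 ]
   [25, 7, 6, 4, 12] [177.5 333.5]
   [29, 22, 5, 4, 15] [180.93 348.8 ]
w2 100 min 0.0
   [0, 0, 55, 59, 2176] [180.32 360.65]
```

Run:
```python
from h import *;import pickle
d=pickle.load(open("im0.pkl","rb"))
p0=(.5832,-.0197,.018)
H=lambda r,a,y:w(p0,[.105-r*np.cos(a),y,.022+r*np.sin(a)])
T=lambda u,v:((u-2)/5+185,(v-2)/5+135)
for n,P in dict(tipo=H(.138,1.187,-.161),tipi=H(.102,1.187,-.161),foot=H(.138,0,-.161),nr=w(p0,[-.105,-.16,.018]),nl=w(p0,[-.105,.16,.018]),lid=w(p0,[0,.036,.117]),tipL=H(.138,1.187,.161)).items():
    q=proj(d["top"],P)[0];print(n,(q-[185,135])*5+2)
for sd in((.3,1.8),(1.2,1.8),(1,1.2)):
  for tu in((764,272),(760,265),(765,280)):
    f=lambda x:np.concatenate([proj(d["top"],H(*x))[0]-T(*tu)-[-.3,.3],proj(d["side"],H(*x))[0]-[323.3,257.9]-sd])
    r=least_squares(f,[.137,.55,-.165],x_scale=[.01,.1,.01]);print(sd,tu,r.x.round(4),r.fun.round(2))
```

```text
tipo [770.35943401  88.69502691]
tipi [749.53087498  85.93971229]
foot [733.24376124 343.8672298 ]
nr [747.44476871 490.90075319]
nl [ 84.49961648 539.55609753]
lid [328.20428729 256.81841255]
tipL [ 29.57415714 137.49843078]
(0.3, 1.8) (764, 272) [ 0.1437  0.5547 -0.16  ] [-0.05  0.23  0.21 -0.08]
(0.3, 1.8) (760, 265) [ 0.14    0.5483 -0.1588] [-0.19  0.84  0.77 -0.28]
(0.3, 1.8) (765, 280) [ 0.1462  0.553  -0.1603] [ 0.13 -0.55 -0.5   0.18]
(1.2, 1.8) (764, 272) [ 0.1424  0.5549 -0.1605] [ 0.04 -0.18 -0.16  0.06]
(1.2, 1.8) (760, 265) [ 0.1388  0.5484 -0.1593] [-0.1   0.43  0.39 -0.14]
(1.2, 1.8) (765, 280) [ 0.1449  0.5532 -0.1609] [ 0.22 -0.96 -0.87  0.31]
(1, 1.2) (764, 272) [ 0.1438  0.5647 -0.16  ] [ 0.04 -0.19 -0.17  0.06]
(1, 1.2) (760, 265) [ 0.1402  0.5586 -0.1588] [-0.1   0.42  0.39 -0.14]
(1, 1.2) (765, 280) [ 0.1463  0.5628 -0.1604] [ 0.22 -0.97 -0.88  0.32]
```

Clip at about 0.557 (triangulated from two views with small residuals). The rack is at 0.443 by arm kinematics, so raise it by 0.114.

{"method": "arm_command", "body": {
  "deltas": [
    [[0.104, -0.127, 0], 0],
    [[0.107, -0.124, 0], 0],
    [[0.109, -0.12, 0], 0],
    [[0, 0, 0], 0],
    [[0, 0, 0], 0]
  ]
}}

```text
clock: 12.65
tool_pos: [0.535, -0.0208, 0.1564]
ee_rot: [-0.707, 0.707, 0.007, -0.007]
ft_force: [-4.5, 1.1, 1.7]
opening: 0.0145
```

{"method": "arm_command", "body": {
  "deltas": [
    [[0, 0, 0], 0],
    [[0, 0, 0], 0],
    [[0, 0, 0], 0]
  ]
}}

```text
clock: 12.95
tool_pos: [0.5348, -0.0208, 0.1561]
ee_rot: [0.707, -0.707, -0.007, 0.007]
ft_force: [-5.3, 1.4, 1.8]
opening: 0.0143
```

```bash
python3 s.py
python3 - <<'E'
from h import *;from cell import ctrl;import pickle
o=ctrl.get_obs();v=o["tool_pos"]-[.47855,-.022,.0511];v=[np.hypot(v[0],v[1])*np.sign(v[0]),v[2]];print("theta",2*np.arcsin(np.hypot(*v)/2/.21477), "dir-based", 2*(np.arctan2(v[0],v[1])-np.arctan2(.045,.21)))
ims=[ctrl.get_image("side") for _ in range(6)];S=ims[0]
A=np.mean([i["pixels"].astype(float) for i in ims],0)
H=lambda r,a,y:w((.5832,-.0197,.018),[.105-r*np.cos(a),y,.022+r*np.sin(a)])
x0,y0,s=298,222,12
P=lambda p,d:tuple(int(round(v)) for v in ((proj(S,p)[0]-d-[x0,y0]+.5)*s-.5))
C=cv2.resize(A[y0:y0+50,x0:x0+62,::-1],None,fx=s,fy=s,interpolation=cv2.INTER_CUBIC).clip(0,255).astype(np.uint8)
d=np.array([.5,1.8])
cv2.polylines(C,[np.array([P(H(.138,a,-.161),d) for a in np.linspace(.1,1.187,40)])],False,(0,255,0),1)
for a,c in((.51,(255,0,255)),(.557,(0,0,255)),(.60,(255,0,255))):
    q=P(H(.12,a,-.18),d);print(a,q,P(H(.12,a,-.15),d),P(H(.137,a,-.161),d))
    cv2.line(C,q,P(H(.12,a,-.17),d),c,1)
cv2.imwrite("pics/l3.png",C)
E
```

```text
12.95 0.0196 [ 0.53476296 -0.02076095  0.15610038] 0.01432112632877446 [-5.3  1.4  1.8] [0.206 0.952 0.071] 1.3555231137228292
theta 0.5619446979648953 dir-based 0.5610825930695501
0.51 (441, 529) (347, 410) (319, 461)
0.557 (457, 507) (363, 388) (337, 436)
0.6 (473, 487) (378, 368) (355, 413)
```

View pics/l3.png

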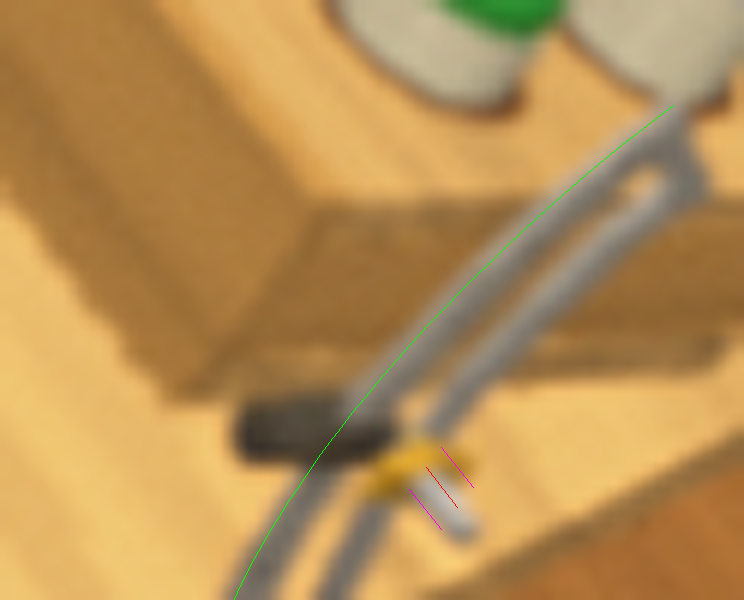

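The stud now sits level with the clip: stud tip (467,532), wing nut (420,465), clip centre (315,430). Kinematics give 0.561 and the image hints at about 0.005–0.01 more, so I'll make a tiny nudge and settle.

{"method": "arm_command", "body": {
  "deltas": [
    [[0.018, -0.019, 0], 0],
    [[0, 0, 0], 0],
    [[0, 0, 0], 0],
    [[0, 0, 0], 0],
    [[0, 0, 0], 0]
  ]
}}

```text
clock: 13.75
tool_pos: [0.5356, -0.0207, 0.157]
ee_rot: [0.707, -0.707, -0.007, 0.007]
ft_force: [-4.8, 0.8, 2.3]
opening: 0.0149
```

{"method": "arm_command", "body": {
  "deltas": [
    [[0, 0, 0], 0],
    [[0, 0, 0], 0],
    [[0, 0, 0], 0],
    [[0, 0, 0], 0],
    [[0, 0, 0], 0]
  ]
}}

```text
clock: 14.25
tool_pos: [0.5356, -0.0208, 0.157]
ee_rot: [0.707, -0.707, -0.007, 0.007]
ft_force: [-5.0, 1.0, 2.4]
opening: 0.0147
```

```bash
python3 s.py
python3 - <<'E'
from h import *;from cell import ctrl
o=ctrl.get_obs();v=o["tool_pos"]-[.47855,-.022,.0511];print("theta",2*np.arcsin(np.hypot(np.hypot(v[0],v[1]),v[2])/2/.21477),abs(o["joint_velocities"]).max())
print(ctrl.close_job())
E
```

```text
14.25 0.0195 [ 0.53563004 -0.02076754  0.1569973 ] 0.014698557264549201 [-5.   1.   2.4] [0.256 0.988 0.076] 1.3559193650698946
theta 0.5677641294059337 0.0011333318616548196
the job is handed in; nothing more can be done
None
```

I tightened the jar lid to its stop, then lifted the rack by the bow handle to about 0.568 rad. I handed the job in at 14.3 s, with the gripper still holding the handle.

- **Lid:** the turning torque jumped to about 0.75 N m at the stop. Afterwards the bar's line was within about 0.01 rad of the handle direction. A second estimate, from the lid's centre to the bar, came out about 0.13 rad off. I discounted it because the lid's side wall skews the fitted centre.
- **Rack angle:** the arm's motion puts the rack at 0.568 rad. Two camera views put the clip at 0.555 to 0.565 rad, and the side picture suggested slightly more. The side picture put the stud 0.01 to 0.02 rad lower than the arm's motion did, so the alignment is good to roughly 0.015 rad. I took no picture after the last small raise of about 0.006 rad.
- **Holding:** the arm was still, with a force at the wrist of about 6 N and the grip set to 40 N.
- **Surroundings:** I did not move the clip, and nothing I saw suggests the loose items were touched. I took no final picture to confirm that.

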